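# Find the switch key left on and release it

### The job

One of the four identical keys on the switch box was left on and is latched down. With the fingertips, tap each of the four keys lightly, one after another from the robot's left to its right, never pushing a raised key more than a few millimetres in; then press the latched key firmly all the way down and let go, so that it springs up level with the others. Pick nothing up, and leave the mug, the jar and the brush where they are.

Things in the scene. Friction and masses are not known exactly. Their poses are not given: they have to be found in the camera images.
- switch_box: grey steel switch box screwed to the bench (it does not move), 130 x 240 x 70 mm high; origin at the centre of its underside on the bench, z up, its long side along its y axis. Four identical black keys stand in a row along y on its flat top at y = +75, +25, -25 and -75 mm (key_1 to key_4, left to right as the robot sees them), all at x = 0
- key_1_top (a point): centre of the top face of key 1 (1 = leftmost, on the +y side, 4 = rightmost); it moves with the key. The cap is 42 mm along x and 32 mm along y, gaps between caps are 18 mm; a raised key's top is 16 mm above the box top (86 mm above the bench), the latched one's about 9 mm
- key_1 (a joint): how far key 1 is pressed in, m: 0 = fully up, about 0.007 = latched down (exactly one of the four keys at the start), 0.0105 = bottom stop. A raised key is springy: it starts to give at 3 N and needs 0.75 N more per mm, so 6.4 N at 4.5 mm. The latched key does not give at all below about 8 N; pushed to its bottom stop (about 3.5 mm further, 12 to 13 N; 20 N is a sure push) its catch lets go and it follows the finger up to 0 when the finger withdraws
- key_2_top (a point): centre of the top face of key 2 (1 = leftmost, on the +y side, 4 = rightmost); it moves with the key. The cap is 42 mm along x and 32 mm along y, gaps between caps are 18 mm; a raised key's top is 16 mm above the box top (86 mm above the bench), the latched one's about 9 mm
- key_2 (a joint): how far key 2 is pressed in, m: 0 = fully up, about 0.007 = latched down (exactly one of the four keys at the start), 0.0105 = bottom stop. A raised key is springy: it starts to give at 3 N and needs 0.75 N more per mm, so 6.4 N at 4.5 mm. The latched key does not give at all below about 8 N; pushed to its bottom stop (about 3.5 mm further, 12 to 13 N; 20 N is a sure push) its catch lets go and it follows the finger up to 0 when the finger withdraws
- key_3_top (a point): centre of the top face of key 3 (1 = leftmost, on the +y side, 4 = rightmost); it moves with the key. The cap is 42 mm along x and 32 mm along y, gaps between caps are 18 mm; a raised key's top is 16 mm above the box top (86 mm above the bench), the latched one's about 9 mm
- key_3 (a joint): how far key 3 is pressed in, m: 0 = fully up, about 0.007 = latched down (exactly one of the four keys at the start), 0.0105 = bottom stop. A raised key is springy: it starts to give at 3 N and needs 0.75 N more per mm, so 6.4 N at 4.5 mm. The latched key does not give at all below about 8 N; pushed to its bottom stop (about 3.5 mm further, 12 to 13 N; 20 N is a sure push) its catch lets go and it follows the finger up to 0 when the finger withdraws
- key_4_top (a point): centre of the top face of key 4 (1 = leftmost, on the +y side, 4 = rightmost); it moves with the key. The cap is 42 mm along x and 32 mm along y, gaps between caps are 18 mm; a raised key's top is 16 mm above the box top (86 mm above the bench), the latched one's about 9 mm
- key_4 (a joint): how far key 4 is pressed in, m: 0 = fully up, about 0.007 = latched down (exactly one of the four keys at the start), 0.0105 = bottom stop. A raised key is springy: it starts to give at 3 N and needs 0.75 N more per mm, so 6.4 N at 4.5 mm. The latched key does not give at all below about 8 N; pushed to its bottom stop (about 3.5 mm further, 12 to 13 N; 20 N is a sure push) its catch lets go and it follows the finger up to 0 when the finger withdraws
- mug: bystander: earthenware mug, 76 mm across, 85 mm high, handle on its +y side; origin at the centre of its underside; loose
- glaze_jar: bystander: closed glaze jar, 60 mm across, 75 mm high; origin at the centre of its underside; loose
- trim_brush_grip (a point): bystander: wooden-handled brush lying on the bench 160 mm long, 42 mm wide at the head, beyond the box; this point is in the middle of its handle; loose

How it is judged:
On the way, in this order (a step that is already met when the one before it is completed fails the run):
1. fingertips touch key 1 (counted from the left) (contact force between the fingers and key_1 above 0.5 N), for 0.02 s.
2. fingertips touch key 2 (counted from the left) (contact force between the fingers and key_2 above 0.5 N), for 0.02 s.
3. fingertips touch key 3 (counted from the left) (contact force between the fingers and key_3 above 0.5 N), for 0.02 s.
4. fingertips touch key 4 (counted from the left) (contact force between the fingers and key_4 above 0.5 N), for 0.02 s.
5. the latched key has been released: all four keys are up (value of joint each of key_1, key_2, key_3, key_4 below 0.0015 m), for 0.1 s.
At the end, for the whole second after the job is handed in: all four keys are up (each pressed in less than 1.5 mm), and mug, jar and brush are within 20 mm of where they stood (all of step 5 and distance of each of mug, glaze_jar, trim_brush_grip from where it was at the start of the episode below 0.02 m); the robot touches nothing.
It fails at once if a raised key was pushed in more than 4.5 mm ((value of joint key_1 above 0.0045 m and distance of key_1_top from where it was at the start of the episode above 0.0045 m) or (value of joint key_2 above 0.0045 m and distance of key_2_top from where it was at the start of the episode above 0.0045 m) or (value of joint key_3 above 0.0045 m and distance of key_3_top from where it was at the start of the episode above 0.0045 m) or (value of joint key_4 above 0.0045 m and distance of key_4_top from where it was at the start of the episode above 0.0045 m)).
It fails at once if the mug, the jar or the brush was moved, lifted or knocked more than 20 mm (distance of any of mug, glaze_jar, trim_brush_grip from where it was at the start of the episode above 0.02 m).
It also fails if it takes over 51 s, if anything falls off the work surface, if the arm or the gripper's body presses on something with over 40 N, if the wrist force passes 120 N, or if a joint passes its speed limit or range.

### The arm

A 6-joint arm with a two-finger parallel gripper is mounted at the origin on the work surface. World frame = base frame: x ahead of the robot, y to its left, z up, the work surface at z = 0. Lengths are in m, angles in rad, forces in N, time in s.
With the tool pointing down it reaches from about 0.375 to 0.975 m from the base axis. Payload 3.8 kg.
Tool frame: the origin (TCP) lies midway between the tips of the shut fingers; the grasp point (between the pads) lies 19 mm behind it (manip.pinch_z is the distance from the TCP to the grasp point, in m); z points along the fingers, y is the line along which they close (so a half turn about z gives the same grasp; the last joint's range is limited). The gripper opens to 85 mm and grips with 20 to 120 N. Pads are 22 mm wide; open, the fingers measure 114 mm over their backs; the gripper's body (76 mm by 85 mm) begins 54 mm behind the grasp point. The pads swing forward as they close: fully open they stand 13 mm farther back than shut.
Start: joints at [1.219, 0.264, 1.604, -0, 1.274, -0.037], TCP at [0.209, 0.642, 0.231] pointing down, gripper open.
Joint ranges: [-2.63, 2.63], [-0.94, 2.18], [0.31, 2.57], [-1.31, 4.45], [0, 2.66], [-2.55, 2.55]. Speed limits (rad/s): [2.57, 2.57, 3.14, 3.14, 3.14, 3.14].

### API

Orientations are given as a unit quaternion [x, y, z, w].
In Python, from workcell import sense, cams, manip gives the robot as it stands.
- The arm moves only by the tool step_arm, never from a script. Its argument "moves" is a list of rows, each a list of 7 numbers: the finger opening in mm, from 0 to 85.4, then the shift along the world's x, y, z in mm, then the turn, a rotation vector about the world's x, y, z in rad. A call has 1 to 20 rows; each row is the pose to reach, as a shift and turn from the pose commanded when the call began; what a row does not reach only later rows make up. A row lasts 1/8 s, in which the tool goes at most 62.5 mm and 10.7 degrees, less where a joint would pass 70% of its speed; a pose out of reach is approached as far as the arm can. A call with a gripper value outside its range is refused whole. The fingers move at their own pace and stop on an object; "grip_force" is the grip in N (left out, the last holds). Time passes only in rows, so rows that repeat a pose let the fingers close. It gives the time, the measured TCP pose, the force, the opening and the grip force at its end, in the units of the state.
- sense(): the state, without advancing time (a new reading comes with each control period).
- cams.snapshot(name): name is "scene" or "top" or "wrist"; returns the picture (420x560x3 uint8, blue, green, red); there is no depth.
- cams.get_calibration(name): a dict with "fx", "fy", "cx", "cy" (pixels), "dist" ([k1, k2, p1, p2, k3] as OpenCV has them; the pictures are not rectified), "origin" and "rotation" of the camera in the world; the wrist camera has in their place "mount" (4x4, takes a point from camera to tool coordinates, whose origin is the TCP and whose axes are the flange's). Camera axes: x right, y up, looking along -z (the intrinsics and any distortion apply to the point x, -y, -z); pixel columns grow to the right and rows downward; lengths in m; the calibration is good to about 2 mm. A picture is of the moment at which its call begins: read the wrist's pose just before it. get_calibration takes no time and is no camera call.
- manip.sign_off(): hands the job in; it is judged then, once.
The state is a dict: "clock": time; "joints": joint angles; "joint_velocities": joint speeds; "tau": joint torques, N m; "ee_pos": TCP position; "eef_rot": TCP orientation; "wrist_force": force on the tool from outside, world axes, zero at the start; "moment": the same for the moment, N m; "opening": finger opening in m; "gripper_force": force on a finger pad.
Only numpy, scipy, OpenCV 4.12 (cv2) and the standard library are available. Lean on these libraries where they do the work, as an engineer would, in place of code of your own. Each camera call takes 0.05 s, during which the arm holds its last target. There are 200 camera calls.

## Working session

There is one attempt and no reset: what is moved stays moved. The work goes in short steps, Python scripts to look and compute and a tool call to move; the robot and the scene stay as the last step left them, time stands still between calls to the robot, and variables do not carry over. Pictures are saved under pics/ and viewed, at most 10 in all, crops included, and the job is handed in when it is done.

Besides the shell and the picture viewer there is one more tool, called after ">>>" as a command line: name --pt "numbers of a row" for each row, then --argument value for the rest. step_arm: Moves the arm, as the interface text tells. Its arguments: {"type":"object","properties":{"moves":{"type":"array"},"grip_force":{"type":"number"}},"required":["moves"]}

```bash
mkdir -p pics; python3 - <<'E'
from workcell import sense,cams,manip
import cv2,numpy as np
for n in("top","scene"):
    im=cams.snapshot(n); cv2.imwrite(f"pics/{n}0.png",im)
    c=cams.get_calibration(n); print(n,c)
s=sense();print(s["clock"],s["ee_pos"],s["eef_rot"],s["wrist_force"],s["opening"])
E
```

```text
top {'fx': 485.8987155970245, 'fy': 485.8987155970245, 'cx': 271.3047626328062, 'cy': 197.9756425712617, 'dist': array([-0.17253607,  0.        ,  0.        ,  0.        ,  0.        ]), 'origin': array([0.35124833, 0.0588735 , 1.27217566]), 'rotation': array([-0.07163842,  0.07619102,  0.71449425, -0.69178091])}
scene {'fx': 395.3042990378938, 'fy': 395.3042990378938, 'cx': 281.828925619755, 'cy': 210.51116447984626, 'dist': array([-0.07949399,  0.        ,  0.        ,  0.        ,  0.        ]), 'origin': array([1.13439019, 0.30150898, 0.49706115]), 'rotation': array([0.24641842, 0.38824331, 0.75802415, 0.46254132])}
0.1 [0.20876283 0.64120491 0.23010914] [ 1.56748648e-01  9.87638019e-01 -9.78388797e-04 -2.16784449e-04] [-0.10017278 -0.01250469 -0.14014772] 0.08542292022892695
```

View pics/top0.png

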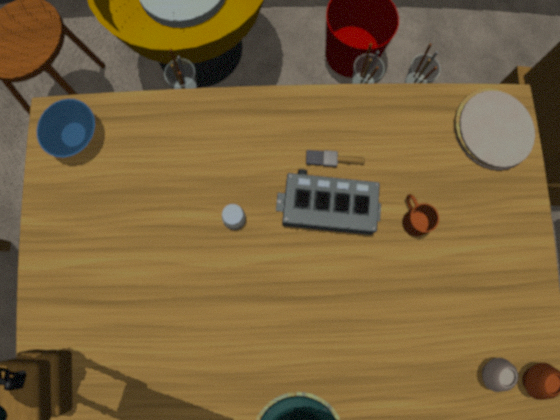

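View pics/scene0.png

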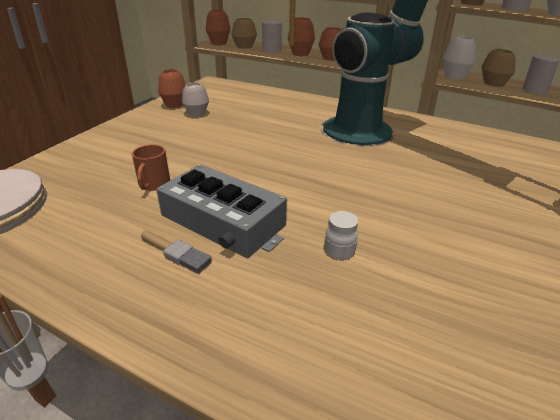

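The top view shows the box keys at about (302,198), (322,201), (342,203) and (362,205), with the jar at (233,216), the mug at (422,219) and the brush at (335,159). In the scene view the keys run from (193,178) to (249,203), and key 1, nearest the jar, looks lower.

```bash
cat > h.py <<'E'
import numpy as np,cv2
from scipy.spatial.transform import Rotation as R
def ray(c,px,o=None,rot=None):
    K=np.array([[c["fx"],0,c["cx"]],[0,c["fy"],c["cy"]],[0,0,1]])
    u=cv2.undistortPoints(np.float64([[px]]),K,np.float64(c["dist"]))[0,0]
    d=np.array([u[0],-u[1],-1])
    if o is None: return c["origin"],R.from_quat(c["rotation"]).apply(d)
    return o,rot@d
def plane(o,d,z): return o+d*(z-o[2])/d[2]
E
python3 - <<'E'
from h import *
from workcell import cams
im=cv2.imread("pics/top0.png");c=cams.get_calibration("top")
m=np.zeros(im.shape[:2],np.uint8);m[187:216,290:374]=(im[187:216,290:374].max(2)<38)
n,l,st,ce=cv2.connectedComponentsWithStats(m)
P=[]
for i in range(1,n):
    if st[i,4]>40:
        p=plane(*ray(c,ce[i]),.084);print(st[i],ce[i].round(1),p.round(4));P.append(p)
for nme,px,z in(("mug",(424,219),.085),("jar",(233,214),.075)):print(nme,plane(*ray(c,px),z).round(3))
s=cv2.imread("pics/scene0.png")[150:280,130:300]
t=im[165:240,270:390]
cv2.imwrite("pics/crop.png",np.hstack([cv2.resize(s,(480,367),interpolation=2)[:300],cv2.resize(t,(320,200))[:,:].repeat(1,0) if 0 else cv2.copyMakeBorder(cv2.resize(t,(320,200)),0,100,0,0,0)]))
E
```

```text
[296 190  13  17 182] [302.2 198.1] [ 0.6009 -0.0302  0.084 ]
[316 192  13  17 198] [322.  200.4] [ 0.5935 -0.0796  0.084 ]
[336 194  13  17 199] [341.7 202.1] [ 0.5875 -0.1289  0.084 ]
[355 196  14  17 203] [361.2 204.2] [ 0.5804 -0.178   0.084 ]
mug [ 0.537 -0.336  0.085]
jar [0.568 0.144 0.075]
```

View pics/crop.png

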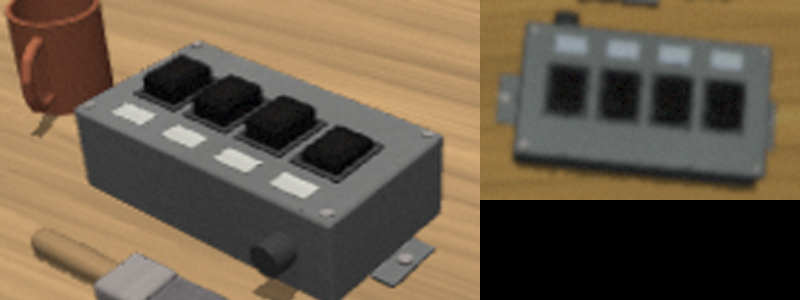

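Key 1 (far right in the scene crop) sits lower than the other three, so it is the latched one. The measured pitch of 49.8 mm matches the 50 mm given, and the box yaw is about -0.14 rad. I'll shut the fingers, align to the box and go above key 1.

>>> step_arm --pt "0 30 -50 0 0 0 0.02" --pt "0 60 -100 0 0 0 0.04" --pt "0 90 -150 0 0 0 0.06" --pt "0 120 -200 0 0 0 0.08" --pt "0 150 -250 0 0 0 0.1" --pt "0 180 -305 0 0 0 0.12" --pt "0 210 -355 0 0 0 0.14" --pt "0 240 -410 0 0 0 0.16" --pt "0 270 -460 0 0 0 0.176" --pt "0 300 -510 -10 0 0 0.176" --pt "0 330 -565 -20 0 0 0.176" --pt "0 360 -615 -30 0 0 0.176" --pt "0 392 -671 -40 0 0 0.176" --pt "0 392 -671 -60 0 0 0.176" --pt "0 392 -671 -80 0 0 0.176" --pt "0 392 -671 -80 0 0 0.176" --pt "0 392 -671 -80 0 0 0.176"

```text
clock: 2.22
ee_pos: [0.6006, -0.0278, 0.1514]
eef_rot: [0.068, 0.998, 0.0, -0.0]
wrist_force: [0.2, -0.3, 0.2]
opening: -0.0003
gripper_force: 0.0
```

```bash
python3 - <<'E'
from h import *
from workcell import cams,sense
s=sense();im=cams.snapshot("wrist");cv2.imwrite("pics/w1.png",im)
c=cams.get_calibration("wrist");M=np.array(c["mount"])
T=np.eye(4);T[:3,:3]=R.from_quat(s["eef_rot"]).as_matrix();T[:3,3]=s["ee_pos"];W=T@M
np.save("w1.npy",W);print(s["ee_pos"],W.round(3))
sc=cams.snapshot("scene");cv2.imwrite("pics/s1.png",cv2.resize(sc[100:280,110:350],(800,600)))
m=(im.max(2)<38).astype(np.uint8);n,l,st,ce=cv2.connectedComponentsWithStats(m)
for i in range(1,n):
    if st[i,4]>300: print(st[i],ce[i].round(0),plane(*ray(c,ce[i],W[:3,3],W[:3,:3]),.086).round(4))
E
```

```text
[ 0.60056353 -0.02777962  0.15141602] [[ 0.136 -0.943 -0.303  0.523]
 [ 0.991  0.13   0.041 -0.017]
 [ 0.001 -0.305  0.952  0.293]
 [ 0.     0.     0.     1.   ]]
[  92  191   61   67 3086] [123. 223.] [ 0.5842 -0.1238  0.086 ]
[ 169  191   57   67 3384] [197. 223.] [ 0.5908 -0.0778  0.086 ]
[ 251  191   50   63 2979] [276. 221.] [ 0.5961 -0.0301  0.086 ]
[  18  192   64   65 3126] [ 51. 223.] [ 0.5781 -0.1715  0.086 ]
[    5   262   553   158 39080] [281. 373.] [ 0.7116 -0.0427  0.086 ]
```

View pics/w1.png

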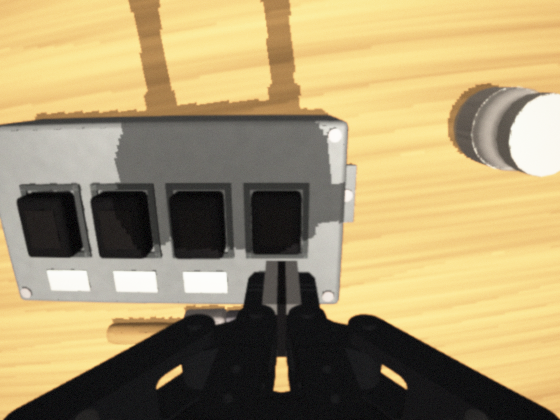

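View pics/s1.png

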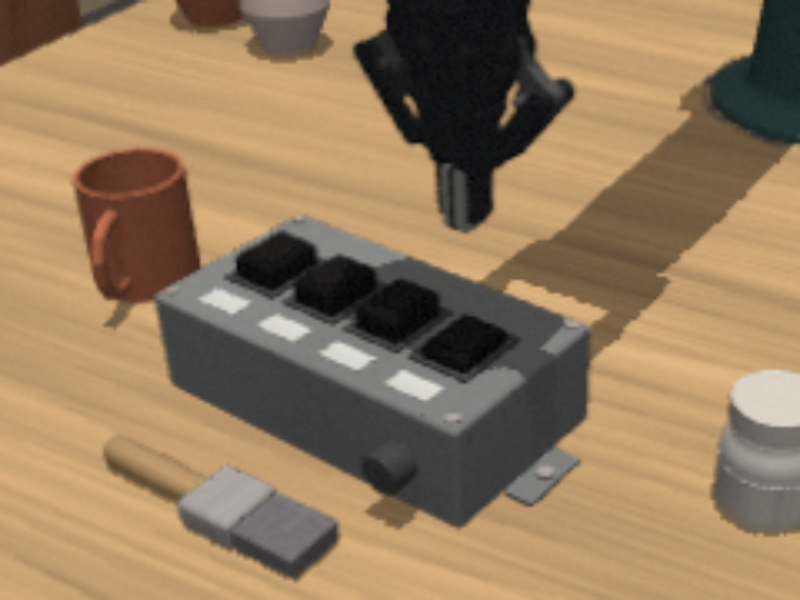

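The wrist view shows the fingers over key 1 at (276,221), with keys 2 to 4 running left to (51,223). It agrees with the top view to within 5 mm. The scene view confirms key 1 is the low one. Going down to just above it.

>>> step_arm --pt "0 -2 -1 -30 0 0 0" --pt "0 -2 -1 -55 0 0 0" --pt "0 -2 -1 -65 0 0 0" --pt "0 -2 -1 -65 0 0 0" --pt "0 -2 -1 -65 0 0 0" --pt "0 -2 -1 -65 0 0 0"

```text
clock: 3.08
ee_pos: [0.6, -0.0302, 0.0877]
eef_rot: [0.069, 0.998, -0.0, 0.001]
wrist_force: [0.1, 0.7, 1.0]
opening: 0.0
gripper_force: 0.0
```

>>> step_arm --pt "0 0 0 -2 0 0 0" --pt "0 0 0 -4 0 0 0" --pt "0 0 0 -5 0 0 0" --pt "0 0 0 -5 0 0 0" --pt "0 0 0 -5 0 0 0"

```text
clock: 3.7
ee_pos: [0.599, -0.0302, 0.0812]
eef_rot: [0.069, 0.998, -0.0, -0.0]
wrist_force: [0.4, -0.6, -0.2]
opening: 0.0001
gripper_force: 0.0
```

>>> step_arm --pt "0 0 0 -1 0 0 0" --pt "0 0 0 -2 0 0 0" --pt "0 0 0 -2 0 0 0" --pt "0 0 0 -2 0 0 0"

```text
clock: 4.2
ee_pos: [0.599, -0.0302, 0.0794]
eef_rot: [0.069, 0.998, -0.0, 0.0]
wrist_force: [-0.7, -0.5, 1.2]
opening: -0.0002
gripper_force: 0.6
```

>>> step_arm --pt "0 0 0 -1 0 0 0" --pt "0 0 0 -1 0 0 0" --pt "0 0 0 -1 0 0 0"

```text
clock: 4.58
ee_pos: [0.5991, -0.0302, 0.0792]
eef_rot: [0.069, 0.998, -0.0, 0.0]
wrist_force: [-2.0, -0.2, 5.9]
opening: 0.0002
gripper_force: 3.0
```

Key 1 is touched at 79 mm with 5.9 N and doesn't give, so it is the latched one. On to key 2, whose top should be 7 mm higher.

>>> step_arm --pt "0 0 0 15 0 0 0" --pt "0 0 0 30 0 0 0" --pt "0 -3 -25 30 0 0 0" --pt "0 -6.5 -49.5 30 0 0 0" --pt "0 -6.5 -49.5 30 0 0 0" --pt "0 -6.5 -49.5 14 0 0 0" --pt "0 -6.5 -49.5 11 0 0 0" --pt "0 -6.5 -49.5 9 0 0 0" --pt "0 -6.5 -49.5 8 0 0 0" --pt "0 -6.5 -49.5 7 0 0 0" --pt "0 -6.5 -49.5 7 0 0 0" --pt "0 -6.5 -49.5 7 0 0 0"

```text
clock: 6.08
ee_pos: [0.5927, -0.0795, 0.0857]
eef_rot: [0.069, 0.998, 0.0, 0.0]
wrist_force: [-0.5, 1.6, 3.2]
opening: 0.0001
gripper_force: 1.5
```

>>> step_arm --pt "0 0 0 -1 0 0 0" --pt "0 0 0 -1 0 0 0" --pt "0 0 0 -1 0 0 0"

```text
clock: 6.45
ee_pos: [0.5929, -0.0796, 0.0846]
eef_rot: [0.069, 0.998, 0.0, 0.0]
wrist_force: [-1.0, 2.2, 3.3]
opening: 0.0001
gripper_force: 1.9
```

>>> step_arm --pt "0 0 0 12 0 0 0" --pt "0 0 0 24 0 0 0" --pt "0 -3 -25 24 0 0 0" --pt "0 -6.5 -49.5 24 0 0 0" --pt "0 -6.5 -49.5 24 0 0 0" --pt "0 -6.5 -49.5 8 0 0 0" --pt "0 -6.5 -49.5 5 0 0 0" --pt "0 -6.5 -49.5 3 0 0 0" --pt "0 -6.5 -49.5 2 0 0 0" --pt "0 -6.5 -49.5 1 0 0 0" --pt "0 -6.5 -49.5 0 0 0 0" --pt "0 -6.5 -49.5 0 0 0 0" --pt "0 -6.5 -49.5 0 0 0 0"

```text
clock: 8.07
ee_pos: [0.5862, -0.129, 0.0846]
eef_rot: [0.069, 0.998, 0.0, 0.0]
wrist_force: [-1.4, 3.2, 3.8]
opening: 0.0004
gripper_force: 1.9
```

Keys 2 and 3 are tapped at about 3.5 N, roughly 1.4 mm in. Next, key 4.

>>> step_arm --pt "0 0 0 12 0 0 0" --pt "0 0 0 24 0 0 0" --pt "0 -3 -25 24 0 0 0" --pt "0 -6.5 -49 24 0 0 0" --pt "0 -6.5 -49 24 0 0 0" --pt "0 -6.5 -49 8 0 0 0" --pt "0 -6.5 -49 5 0 0 0" --pt "0 -6.5 -49 3 0 0 0" --pt "0 -6.5 -49 2 0 0 0" --pt "0 -6.5 -49 1 0 0 0" --pt "0 -6.5 -49 0 0 0 0" --pt "0 -6.5 -49 0 0 0 0" --pt "0 -6.5 -49 0 0 0 0"

```text
clock: 9.7
ee_pos: [0.5797, -0.178, 0.0846]
eef_rot: [0.069, 0.998, 0.0, 0.0]
wrist_force: [-2.2, 1.8, 5.0]
opening: -0.0001
gripper_force: 1.9
```

All four tapped. Back over key 1 to press it firmly.

>>> step_arm --pt "0 0 0 15 0 0 0" --pt "0 0 0 35 0 0 0" --pt "0 6.5 50 35 0 0 0" --pt "0 13 100 35 0 0 0" --pt "0 19.5 148 35 0 0 0" --pt "0 19.5 148 30 0 0 0" --pt "0 19.5 148 12 0 0 0" --pt "0 19.5 148 4 0 0 0" --pt "0 19.5 148 -2 0 0 0" --pt "0 19.5 148 -5 0 0 0" --pt "0 19.5 148 -7 0 0 0" --pt "0 19.5 148 -9 0 0 0" --pt "0 19.5 148 -11 0 0 0" --pt "0 19.5 148 -13 0 0 0" --pt "0 19.5 148 -13 0 0 0" --pt "0 19.5 148 -13 0 0 0"

```text
clock: 11.7
ee_pos: [0.5984, -0.0311, 0.0754]
eef_rot: [0.069, 0.998, -0.001, -0.001]
wrist_force: [-13.4, -1.0, 24.4]
opening: 0.0001
gripper_force: 11.9
```

24 N at 75.4 mm means the key is on its bottom stop. Letting go and lifting clear.

>>> step_arm --pt "0 0 0 4 0 0 0" --pt "0 0 0 10 0 0 0" --pt "0 0 0 18 0 0 0" --pt "0 0 0 50 0 0 0" --pt "0 0 0 90 0 0 0" --pt "0 -50 0 120 0 0 0" --pt "0 -100 0 130 0 0 0" --pt "0 -100 0 130 0 0 0" --pt "0 -100 0 130 0 0 0" --pt "0 -100 0 130 0 0 0"

```text
clock: 12.95
ee_pos: [0.5, -0.0303, 0.2011]
eef_rot: [0.069, 0.998, 0.0, 0.0]
wrist_force: [0.1, -0.2, -0.3]
opening: 0.0004
gripper_force: 0.0
```

```bash
python3 - <<'E'
from h import *
from workcell import cams,sense
sc=cams.snapshot("scene");cv2.imwrite("pics/s2.png",cv2.resize(sc[100:280,110:350],(800,600)))
s=sense();print(s["clock"],s["ee_pos"],s["wrist_force"])
E
```

```text
13.0 [ 0.49987417 -0.03022322  0.20091458] [0.78812309 0.29677215 0.72516928]
```

View pics/s2.png

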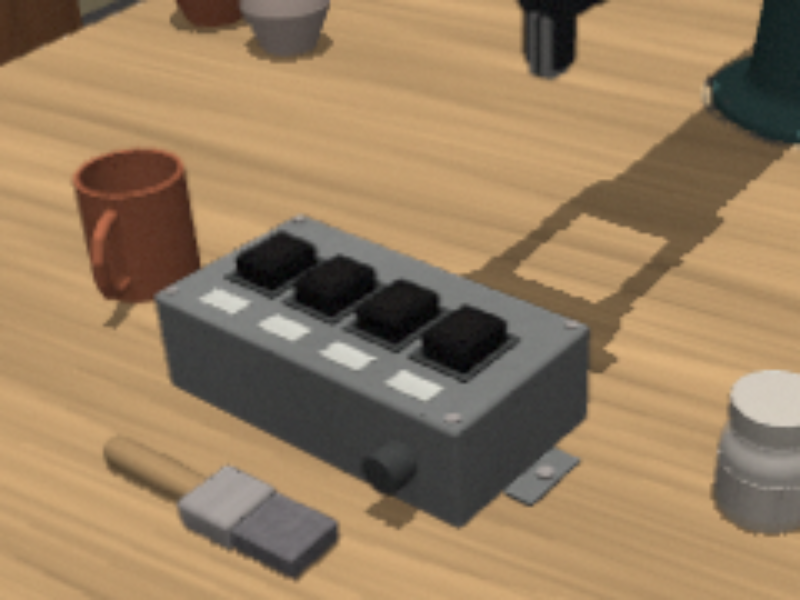

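Key 1, at (463,337) in the crop, now stands level with the others. The mug, jar and brush are unmoved, and the arm is clear of everything.

```bash
python3 -c "
from workcell import manip
print(manip.sign_off())"
```

```text
the job is handed in; nothing more can be done
None
```

I tapped all four keys left to right, released the latched one (key 1) so all four stand level, and handed the job in at about 13 s; the mug, jar and brush were not moved.

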